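# Slide the tray of rolls under the low cooling rack

## Robot

A 7-joint arm with a two-finger parallel gripper is mounted at the origin on the work surface. World frame = base frame: x ahead of the robot, y to its left, z up, the work surface at z = 0. Lengths are in m, angles in rad, forces in N, time in s.
With the tool pointing down it reaches from about 0.4 to 0.85 m from the base axis. Payload 10.4 kg.
Tool frame: the origin (TCP) lies midway between the tips of the shut fingers; the grasp point (between the pads) lies 19 mm behind it; x points along the fingers, y is the direction in which the jaws open and shut, and the axes are right-handed (so a half turn about x gives the same grasp; the last joint's range is limited). The gripper opens to 85 mm and grips with 20 to 120 N. Pads are 22 mm wide; open, the fingers measure 114 mm over their backs; the gripper's body (76 mm by 85 mm) begins 54 mm behind the grasp point. The pads swing forward as they close: fully open they stand 13 mm farther back than shut.
Start: joints at [1.266, 0.332, -0.065, 1.46, 0.022, 1.35, -0.088], TCP at [0.174, -0.6, 0.231] pointing down, gripper open.
Joint ranges: [-2.6, 2.6], [-0.5, 2.12], [-1.47, 1.34], [0.16, 2.42], [-1.27, 4.41], [0.06, 2.06], [-2.6, 2.6]. Speed limits (rad/s): [2.22, 2.22, 2.79, 2.79, 3.14, 3.14, 3.14].

## Interface

Orientations are given as a unit quaternion [w, x, y, z].
In Python, from station import monitor, snapshot, camera_info, order, spot_in, cut_out, spot_point gives the robot as it stands.
- The arm moves only by the tool move_arm, never from a script. Its argument "series" is text: rows parted by semicolons, each of 4 numbers parted by spaces: the shift along the tool's x, y, z in m, then the turn about the tool's x in degrees. In form: tx ty tz yaw; .... A call has 1 to 8 rows; each row shifts and turns the commanded pose from where the row before left it, along the tool's axes as they then stand; what a row does not reach is not made up. A row lasts 1/8 s, in which the tool goes at most 62.5 mm and 10.7 degrees, less where a joint would pass 70% of its speed; a pose out of reach is approached as far as the arm can. A call is refused whole if a number of a shift passes 0.0625 or a number of a turn 10.7, either way. A call with a gripper value outside its range is refused whole. "fingers" is the closure, from -1 (fully open) to 1 (shut), set as the call begins (left out, the last holds). The fingers move at their own pace and stop on an object; "newtons" is the grip in N (left out, the last holds). Time passes only in rows, so rows that do not move let the fingers close. It gives the time, the measured TCP pose, the force and the opening at its end, in the units of the state.
- monitor.read_state(): the state, without advancing time (a new reading comes with each control period).
- snapshot(name): name is "side" or "top" or "wrist"; returns the picture (384x512x3 uint8, blue, green, red); there is no depth.
- camera_info(name): a dict with "K" (3x3 intrinsics, pixels), "world_from_camera" (4x4, takes a point from camera to world coordinates). Camera axes: x right, y down, z forward; pixel columns grow to the right and rows downward; lengths in m; the calibration is good to about 2 mm. The wrist camera is an equidistant fisheye: a pixel r from the principal point sees the ray r / f radians off the axis. A picture is of the moment at which its call begins: read the wrist's pose just before it. camera_info takes no time and is no camera call; for the wrist camera it gives the pose at the moment of the call.
- order.sign_off(): hands the job in, once; it reports no verdict.
Trained networks look in the newest picture that a camera, given by its name, has taken for a name from the list of things; names that differ only in an ending like _2 or _b are one class to them, and where a whole thing is asked for, a point or a joint stands for the part that bears it (a point fixed in the world has none). Each returns a list of dicts, best first, with "conf" (0 to 1); they miss things now and then, are a little off and sometimes report something else, mostly with a low value. They report only what shows in the picture. A call takes as long as a camera call. They do not tell look-alikes from the thing itself.
- spot_in(camera, thing): "xy" ([column, row] in pixels, amid what is visible of it).
- cut_out(camera, thing): "pixels" (384x512 bool, what is visible of it) and "xy" ([column, row] in pixels, amid what is visible of it).
- spot_point(camera, thing): "xy" ([column, row] in pixels: a listed point, or the origin of a listed thing).
The state is a dict: "time": time; "joints": joint angles; "dq": joint speeds; "tau": joint torques, N m; "tool_pos": TCP position; "ee_rot": TCP orientation; "force": force on the tool from outside, world axes, zero at the start; "ft_torque": the same for the moment, N m; "gripper_width": finger opening in m.
Only numpy, scipy, OpenCV 4.12 (cv2) and the standard library are available. Lean on these libraries where they do the work, as an engineer would, in place of code of your own. Each camera call takes 0.05 s, during which the arm holds its last target. There are 200 camera calls.

## Task

Lift the tray of rolls off the wooden board, set it down gently on the bench in front of the low white rack's open side and let go of it there; then take hold at its handle end and slide it under the rack's shelf into the empty bay, straight and fully home against the stop rail, handle sticking out towards the front. Keep the tray and the gripper clear of the shelf, and do not disturb the other tray, the bowl on the shelf or the jar.

Things in the scene. Friction and masses are not known exactly. Their poses are not given: they have to be found in the camera images.
- tray: Tray to move (mm): black steel pan 140 (x) x 60 (y), walls 28 high, three bread rolls fixed in it, tops 42 above its underside; 0.3-0.55 kg. Origin: centre of the pan's underside. Bar handle, 16 wide (y), 12 to 28 above the underside, sticks out of the middle of its -x end (x = -70 to -130). Starts on the board, underside 20 above the bench; can be gripped across its long sides (60 wide).
- tray_handle (a point): Point on the tray's handle, 110 mm from the tray's origin along its -x (20 mm short of the handle's end), 20 mm above the underside; axes as the tray's.
- board: Fixed wooden board (mm): 100 wide (y), 20 high, x = -145 to +85; origin on the bench under the tray's starting place. At its -x end two wooden blocks (x = -141 to -81, tops 54 above the bench, slot between them 28 wide) flank the tray's handle, so the handle cannot be gripped there; the tray lifts straight up.
- rack: Low white steel rack, fixed (mm). Origin: on the bench, middle of the front (open) edge; +x inwards under the shelf, +y along the front. 160 deep x 230 wide. Two bays, centred at y = -55 and +55, each 100 wide between low guide rails (10 wide, 12 high, at y = -110, 0, 110) with 10 mm wide posts at their front and back ends. Stop rail 20 high at the back, its face at x = 148.
- deck: The rack's shelf (the overhang): white board 160 x 230 x 12 mm; origin at the middle of its front edge, on its underside, 56 mm above the bench; top 68 mm above the bench. Axes as the rack's.
- bay: Thin bare-metal sheet (135 x 85 x 1 mm, cannot be felt) on the bench in the bay that is empty. Origin: its centre, on the bench = where the tray's origin lies when fully home against the stop rail, 78 mm inwards of the shelf's front edge. +x inwards; the tray's +x must point the same way. At home the pan's near end is 8 mm inside the shelf's edge, the handle sticks out 52.
- neighbour: The other tray, the same in shape, already home in the other bay, handle out. Loose; leave alone. Origin and axes as the tray's.
- bowl: Small steel bowl, 90 mm across and 45 high, loose on the rack's shelf near its back. Origin: centre of its underside. Leave alone.
- jar: Glass jar with a lid, 72 mm across and 120 high, loose on the bench. Origin: centre of its underside. Leave alone.
Not all that is in view belongs to the job. What is shaped like the tray but blue, pink or turquoise is not meant.

How it is judged:
On the way:
1. the tray lies flat on the bench in front of the rack's open side, let go (height (world z) of tray below 0.005 m and angle between tray's own z axis and vertical below 0.06 rad and x of tray in the frame of rack between -0.28 and -0.03 m and y of tray in the frame of rack between -0.16 and 0.16 m and linear speed of tray below 0.02 m/s and contact force between the fingers and tray below 0.1 N), for 0.2 s.
At the end, for the whole second after the job is handed in: The tray lies flat and at rest on the bench in the empty bay, within 8 mm of fully home against the stop rail, within 22 mm of the bay's middle line and straight to within 8 degrees, its handle pointing out of the open side (x of tray in the frame of bay between -0.008 and 0.008 m and y of tray in the frame of bay between -0.022 and 0.022 m and x of tray_handle in the frame of bay below -0.08 m and angle between the x axis of tray and the x axis of bay, either way round below 0.14 rad and height (world z) of tray below 0.005 m and angle between tray's own z axis and vertical below 0.06 rad and linear speed of tray below 0.02 m/s); the robot touches nothing.
It fails at once if the tray or its rolls touch the shelf with more than 2 N (contact force between tray and deck above 2 N).
It fails at once if the robot presses on the shelf with more than 5 N (contact force between any of the fingers, the arm and deck above 5 N).
It fails at once if the tray is dropped or thrown (faster than 0.6 m/s while not held) (linear speed of tray above 0.6 m/s and contact force between the fingers and tray below 0.1 N).
It fails at once if the other tray, the bowl or the jar is moved by more than 20 mm (distance of any of neighbour, bowl, jar from where it was at the start of the episode above 0.02 m).
It also fails if it takes over 53 s, if anything falls off the work surface, if the arm or the gripper's body presses on something with over 40 N, if the wrist force passes 120 N, or if a joint passes its speed limit or range.

## Working session

There is one attempt and no reset: what is moved stays moved. The work goes in short steps, Python scripts to look and compute and a tool call to move; the robot and the scene stay as the last step left them, time stands still between calls to the robot, and variables do not carry over. Pictures are saved under pics/ and viewed, on a budget of 10 in all, crops included, one or two more only if the job needs it, and the job is handed in when it is done.

Besides the shell and the picture viewer there is one more tool, called as a command line: name --argument value ..., lists and objects as JSON in quotes. move_arm: Moves the arm, as the interface text tells. Its arguments: {"type":"object","properties":{"series":{"type":"string"},"fingers":{"type":"number"},"newtons":{"type":"number"}},"required":["series"]}

```bash
mkdir -p pics; ls
cat > h.py <<'E'
import numpy as np, cv2
from station import *
def ray(cam,xy):
    c=camera_info(cam);K=np.array(c["K"]);T=np.array(c["world_from_camera"])
    d=np.array([(xy[0]-K[0,2])/K[0,0],(xy[1]-K[1,2])/K[1,1]])
    if cam=="wrist":
        t=np.linalg.norm(d); v=np.r_[d/max(t,1e-9)*np.sin(t),np.cos(t)]
    else: v=np.r_[d,1]
    return T[:3,3],T[:3,:3]@v
def at(cam,xy,z):
    o,v=ray(cam,xy); return (o+v*(z-o[2])/v[2]).round(4)
def proj(cam,p):
    c=camera_info(cam);K=np.array(c["K"]);T=np.array(c["world_from_camera"])
    q=T[:3,:3].T@(np.array(p)-T[:3,3])
    if cam=="wrist":
        r=np.hypot(q[0],q[1]);t=np.arctan2(r,q[2]);d=q[:2]/r*t
    else: d=q[:2]/q[2]
    return np.array([K[0,0]*d[0]+K[0,2],K[1,1]*d[1]+K[1,2]]).round(1)
E
python3 - <<'E'
from h import *
a=snapshot("side");b=snapshot("top")
cv2.imwrite("pics/1.png",cv2.resize(a,(800,600)));cv2.imwrite("pics/2.png",cv2.resize(b,(800,600)))
cv2.imwrite("side0.png",a);cv2.imwrite("top0.png",b)
s=monitor.read_state();print({k:np.round(v,3) for k,v in s.items()})
for cam in("side","top"):
  c=camera_info(cam);print(cam,np.round(c["K"],1).tolist(),np.round(c["world_from_camera"],3).tolist())
for t,z in [("tray",.02),("tray_handle",.04),("board",0),("rack",0),("deck",.056),("bay",0),("neighbour",0),("bowl",.068),("jar",0)]:
  for cam in("side","top"):
    print(t,cam,[(np.round(d["conf"],2),np.round(d["xy"]).tolist(),at(cam,d["xy"],z).tolist()) for d in spot_point(cam,t)[:4]])
E
```

```text
pics
{'time': np.float64(0.1), 'joints': array([ 1.266,  0.333, -0.065,  1.461,  0.022,  1.35 , -0.088]), 'dq': array([ 0.001, -0.003, -0.001, -0.003, -0.   , -0.001,  0.   ]), 'tau': array([ 2.0000e-03, -6.2675e+01,  5.0000e-02, -3.9243e+01,  1.6000e-02,
        7.0000e-03,  0.0000e+00]), 'tool_pos': array([ 0.174, -0.6  ,  0.231]), 'ee_rot': array([-0.099, -0.7  , -0.1  ,  0.7  ]), 'force': array([0.135, 0.625, 0.007]), 'ft_torque': array([-0.013, -0.038, -0.033]), 'gripper_width': np.float64(0.085)}
side [[500.0, 0.0, 251.7], [0.0, 500.0, 182.0], [0.0, 0.0, 1.0]] [[0.992, -0.08, 0.094, 0.493], [-0.123, -0.732, 0.671, -0.936], [0.015, -0.677, -0.736, 0.953], [0.0, 0.0, 0.0, 1.0]]
top [[399.6, 0.0, 260.0], [0.0, 399.6, 186.4], [0.0, 0.0, 1.0]] [[0.001, -0.984, 0.179, 0.377], [-1.0, 0.002, 0.018, -0.142], [-0.018, -0.179, -0.984, 1.243], [0.0, 0.0, 0.0, 1.0]]
tray side [(np.float64(0.93), [166.0, 200.0], [0.3956, -0.1211, 0.02]), (np.float64(0.87), [316.0, 150.0], [0.8006, 0.0117, 0.02]), (np.float64(0.75), [216.0, 263.0], [0.5044, -0.3189, 0.02]), (np.float64(0.55), [257.0, 359.0], 
[... 1028 characters left out ...]
at64(0.85), [179.0, 209.0], [0.5318, 0.1348, 0.0])]
deck side [(np.float64(0.9), [217.0, 117.0], [0.5424, 0.1323, 0.056])]
deck top [(np.float64(0.68), [175.0, 205.0], [0.5366, 0.1346, 0.056])]
bay side [(np.float64(0.67), [239.0, 118.0], [0.6101, 0.19, 0.0])]
bay top [(np.float64(0.22), [335.0, 250.0], [0.404, -0.3495, 0.0])]
neighbour side [(np.float64(0.78), [202.0, 113.0], [0.5028, 0.2246, 0.0])]
neighbour top []
bowl side [(np.float64(0.94), [211.0, 89.0], [0.5331, 0.2474, 0.068])]
bowl top [(np.float64(0.65), [139.0, 205.0], [0.5361, 0.2411, 0.068])]
jar side [(np.float64(0.84), [330.0, 212.0], [0.7929, -0.1875, 0.0])]
jar top [(np.float64(0.9), [280.0, 126.0], [0.8008, -0.1845, 0.0])]
```

View pics/1.png

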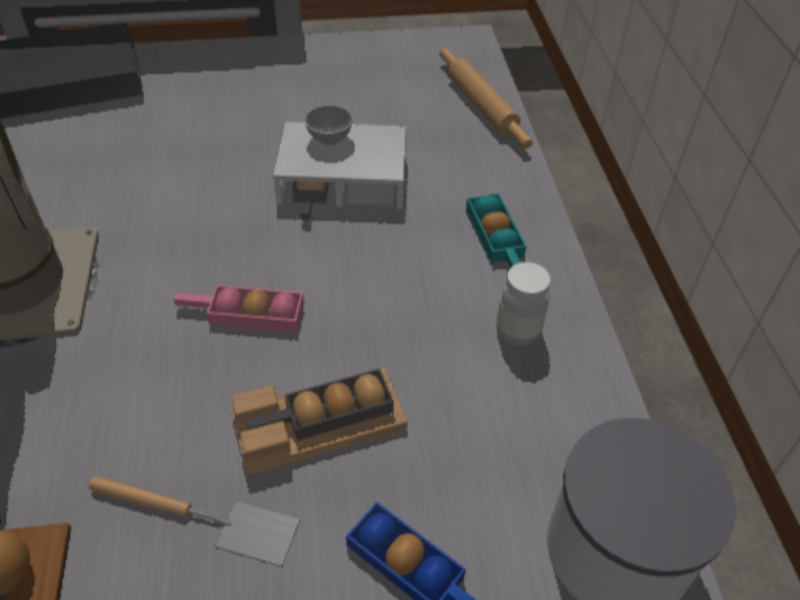

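View pics/2.png

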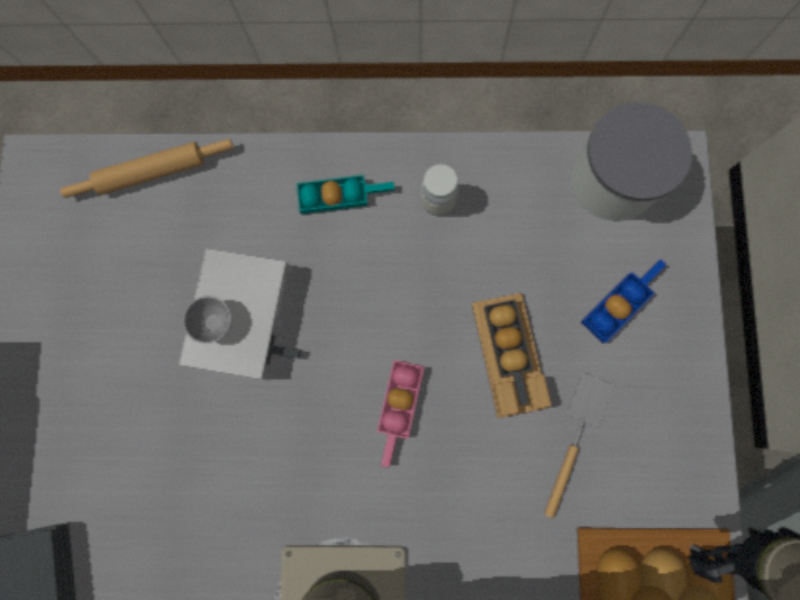

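The candidates, in 800-px top view, are black (508,340), pink (400,400), blue (618,308) and turquoise (333,193). Only the black one sits on the wooden board with blocks flanking its handle, so it is the tray meant. The rack is at (235,313). The other tray's handle sticks out at (290,352), so the empty bay is the one nearer the robot's far side. The jar is at (440,190). Next I fit the poses and make one confirming crop.

Run:
```python
from h import *
from scipy.optimize import least_squares
import math
b=cv2.imread("top0.png");a=cv2.imread("side0.png")
snapshot("top");snapshot("side")
# deck yaw/pos from masks
for cam,t,z in [("top","deck",.068),("side","deck",.068),("top","tray",.04),("side","tray",.04),("top","board",.02),("side","board",.02)]:
    for d in cut_out(cam,t)[:3]:
        ys,xs=np.nonzero(d["pixels"])
        if len(xs)<30: continue
        P=np.array([at(cam,(x,y),z)[:2] for x,y in zip(xs,ys)])
        r=cv2.minAreaRect((P*1000).astype(np.float32))
        print(cam,t,round(float(d["conf"]),2),np.round(d["xy"]),np.round(r[0]),np.round(r[1]),round(r[2],1),np.round(cv2.boxPoints(r)).tolist())
cv2.imwrite("pics/3.png",np.hstack([cv2.resize(b[180:280,290:370],(400,500),interpolation=2),cv2.resize(a[75:145,165:270],(400,500),interpolation=2)]))
```

```text
Traceback (most recent call last):
  File "h.py", line 11, in at
    o,v=ray(cam,xy); return (o+v*(z-o[2])/v[2]).round(4)
        ~~~^^^^^^^^
  File "h.py", line 4, in ray
    c=camera_info(cam);K=np.array(c["K"]);T=np.array(c["world_from_camera"])
ValueError: time passes only in moves, steps and waits
```

```bash
sed -i 's/camera_info(cam)/CI(cam)/; ' h.py
cat >> h.py <<'E'
import functools
CI=functools.lru_cache(camera_info)
def rects(cam,t,z,n=3):
    for d in cut_out(cam,t)[:n]:
        ys,xs=np.nonzero(d["pixels"])
        if len(xs)<30: continue
        P=np.array([at(cam,(x,y),z)[:2] for x,y in zip(xs,ys)])
        r=cv2.minAreaRect((P*1000).astype(np.float32))
        print(cam,t,round(float(d["conf"]),2),np.round(d["xy"]),np.round(r[0]),np.round(r[1]),round(r[2],1),np.round(cv2.boxPoints(r)).tolist())
E
python3 - <<'E'
from h import *
b=cv2.imread("top0.png");a=cv2.imread("side0.png")
snapshot("top");snapshot("side")
for x in [("top","deck",.068),("side","deck",.068),("top","tray",.04),("side","tray",.04),("top","board",.02),("side","board",.02)]: rects(*x)
cv2.imwrite("pics/3.png",np.hstack([cv2.resize(b[180:280,290:370],(400,500),interpolation=2),cv2.resize(a[75:145,165:270],(400,500),interpolation=2)]))
E
```

```text
top deck 0.93 [153. 198.] [550. 210.] [166. 233.] 80.6 [[422.0, 147.0], [651.0, 109.0], [679.0, 273.0], [449.0, 311.0]]
side deck 0.82 [224.  99.] [552. 209.] [178. 235.] 81.5 [[423.0, 138.0], [655.0, 103.0], [682.0, 279.0], [450.0, 314.0]]
top tray 0.98 [394. 195.] [ 584. -549.] [ 65. 205.] 43.8 [[489.0, -498.0], [631.0, -646.0], [678.0, -601.0], [536.0, -453.0]]
top tray 0.8 [328. 218.] [ 476. -320.] [198.  66.] 12.2 [[372.0, -309.0], [386.0, -373.0], [580.0, -332.0], [566.0, -267.0]]
top tray 0.77 [254. 256.] [ 360. -102.] [ 58. 196.] 76.5 [[258.0, -107.0], [449.0, -153.0], [463.0, -97.0], [272.0, -51.0]]
side tray 0.84 [214. 261.] [ 479. -324.] [202.  82.] 12.6 [[371.0, -306.0], [389.0, -386.0], [587.0, -342.0], [569.0, -262.0]]
side tray 0.69 [160. 196.] [ 364. -120.] [ 83. 202.] 77.4 [[257.0, -139.0], [454.0, -183.0], [472.0, -102.0], [275.0, -58.0]]
side tray 0.66 [258. 357.] [ 576. -553.] [ 68. 167.] 44.6 [[493.0, -518.0], [610.0, -636.0], [659.0, -589.0], [541.0, -470.0]]
top board 0.92 [325. 240.] [ 475. -323.] [230. 106.] 12.0 [[352.0, -295.0], [374.0, -399.0], [599.0, -351.0], [577.0, -247.0]]
side board 0.8 [177. 276.] [ 474. -315.] [232. 135.] 11.1 [[347.0, -271.0], [373.0, -404.0], [601.0, -359.0], [575.0, -227.0]]
```

View pics/3.png

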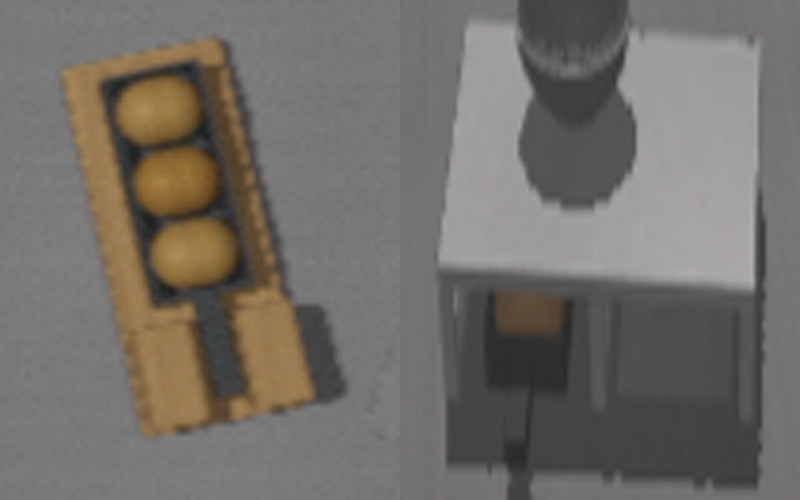

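```bash
cat >> h.py <<'E'
from scipy.spatial.transform import Rotation as R
def tool():
    s=monitor.read_state();q=s["ee_rot"];return np.array(s["tool_pos"]),R.from_quat([q[1],q[2],q[3],q[0]]).as_matrix(),s
def plan(p,jaw):
    "shift in tool axes to world p (yaw at the end about tool x so jaw axis y is at angle jaw deg)"
    t,M,s=tool(); y=np.degrees(np.arctan2(M[1,1],M[0,1]))
    dw=(jaw-y+90)%180-90
    print("pos",t.round(4),"jawdir",round(y,2),"tool x",M[:,0].round(3),"y",M[:,1].round(3),"z",M[:,2].round(3)); print("shift tool",(M.T@(np.array(p)-t)).round(4),"turn about tool x (down)",round(-dw,1),"j",np.round(s["joints"],2),"F",np.round(s["force"],1),"w",round(float(s["gripper_width"]),4),"t",s["time"])
E
python3 -c "
from h import *
plan([.505,-.316,.20],102)"
```

```text
pos [ 0.1738 -0.6004  0.2313] jawdir -73.85 tool x [ 0. -0. -1.] y [ 0.278 -0.961  0.   ] z [-0.961 -0.278 -0.   ]
shift tool [ 0.0313 -0.181  -0.3972] turn about tool x (down) 4.1 j [ 1.27  0.33 -0.06  1.46  0.02  1.35 -0.09] F [-0.9 -0.6 -0.1] w 0.0852 t 1.55
```

move_arm --series "0.004 -0.0226 -0.0496 0;0.004 -0.0226 -0.0496 0;0.004 -0.0226 -0.0496 0;0.004 -0.0226 -0.0496 0;0.004 -0.0226 -0.0496 0;0.004 -0.0226 -0.0496 0;0.004 -0.0226 -0.0496 0;0.004 -0.0226 -0.0496 4.1" --fingers -1 --newtons 40

```text
time: 2.55
tool_pos: [0.5059, -0.3152, 0.1994]
ee_rot: [0.074, 0.703, 0.073, -0.703]
force: [0.3, -0.2, -0.2]
gripper_width: 0.0852
```

move_arm --series "0 0 0 0;0 0 0 0"

```text
time: 2.8
tool_pos: [0.5043, -0.3169, 0.1993]
ee_rot: [-0.074, -0.703, -0.074, 0.703]
force: [-0.1, -0.7, 0.2]
gripper_width: 0.0855
```

Run:
```python
from h import *
plan([.505,-.316,.022],102)
w=snapshot("wrist");cv2.imwrite("pics/4.png",cv2.resize(w,(800,600)))
for t,z in [("tray",.02),("tray_handle",.04),("board",0)]:
  print(t,[(np.round(d["conf"],2),np.round(d["xy"]).tolist(),at("wrist",d["xy"],z).tolist()) for d in spot_point("wrist",t)[:3]])
rects("wrist","tray",.048)
for x in (70,-70):
  for y in (30,-30):
    c,s=np.cos(np.radians(12)),np.sin(np.radians(12))
    print(x,y,(proj("wrist",[.505+(c*x-s*y)/1000,-.316+(s*x+c*y)/1000,.048])*800/512).round())
```

```text
pos [ 0.5043 -0.3169  0.1993] jawdir -77.94 tool x [-0. -0. -1.] y [ 0.209 -0.978  0.   ] z [-0.978 -0.209  0.001]
shift tool [ 0.1773 -0.0008 -0.001 ] turn about tool x (down) 0.1 j [ 0.74  0.31 -0.31  1.57  0.1   1.28 -0.95] F [-0.1 -0.7  0.2] w 0.0855 t 2.8
tray [(np.float64(0.92), [254.0, 166.0], [0.5033, -0.3152, 0.02]), (np.float64(0.78), [430.0, 155.0], [0.5658, -0.525, 0.02]), (np.float64(0.73), [91.0, 213.0], [0.4012, -0.118, 0.02])]
tray_handle [(np.float64(0.81), [493.0, 118.0], [0.6389, -0.5979, 0.04]), (np.float64(0.79), [74.0, 278.0], [0.3025, -0.0962, 0.04]), (np.float64(0.6), [253.0, 262.0], [0.3965, -0.3362, 0.04])]
board []
wrist tray 0.91 [436. 156.] [ 586. -536.] [ 67. 195.] 43.6 [[495.0, -488.0], [629.0, -629.0], [678.0, -583.0], [544.0, -442.0]]
wrist tray 0.87 [256. 172.] [ 475. -322.] [199.  62.] 12.0 [[371.0, -312.0], [384.0, -373.0], [579.0, -331.0], [566.0, -271.0]]
wrist tray 0.85 [ 87. 216.] [ 390. -123.] [ 66. 173.] 76.9 [[299.0, -135.0], [467.0, -175.0], [482.0, -111.0], [313.0, -71.0]]
70 30 [350. 159.]
70 -30 [446. 159.]
-70 30 [356. 365.]
-70 -30 [442. 365.]
```

View pics/4.png

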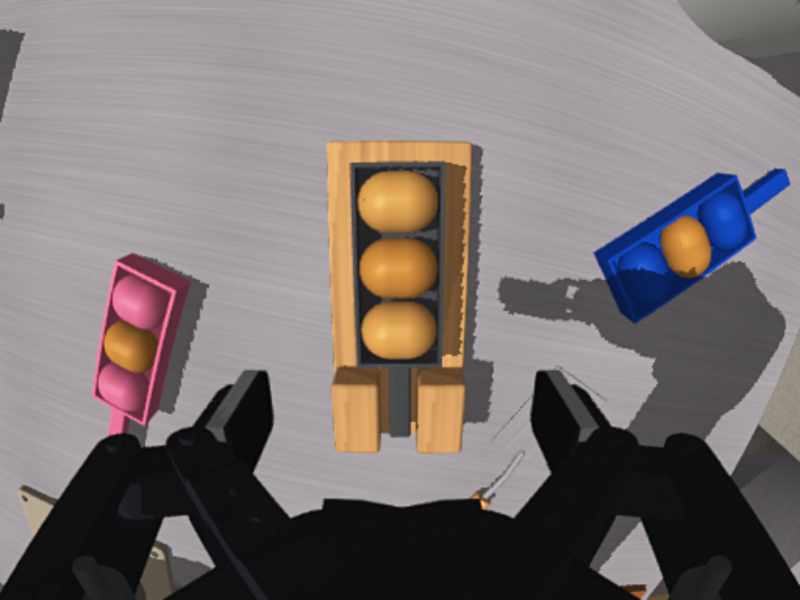

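The wrist view shows the black tray centred, with its rim at columns 351–443 and rows 163–366. That agrees with the projected model to about 2 mm, so I go down.

move_arm --series "0.03 0 0 0;0.03 0 0 0;0.03 0 0 0;0.03 0 0 0;0.025 0 0 0;0.015 0 0 0;0.011 0 0 0;0 0 0 0"

```text
time: 4.05
tool_pos: [0.5045, -0.3164, 0.0281]
ee_rot: [-0.074, -0.703, -0.074, 0.703]
force: [-0.4, -0.4, 0.3]
gripper_width: 0.0856
```

move_arm --series "0 0 0 0;0 0 0 0;0 0 0 0;0 0 0 0;0 0 0 0;0 0 0 0" --fingers 1 --newtons 50

```text
time: 4.8
tool_pos: [0.5054, -0.3166, 0.0295]
ee_rot: [0.075, 0.704, 0.074, -0.703]
force: [-1.5, 0.3, 6.2]
gripper_width: 0.059
```

move_arm --series "-0.01 0 0 0;-0.015 0 0 0;-0.015 0 0 0;-0.015 0 0 0;-0.015 0 0 0;-0.015 0 0 0;-0.015 0 0 0;0 0 0 0"

```text
time: 5.8
tool_pos: [0.5054, -0.3167, 0.1299]
ee_rot: [0.075, 0.704, 0.074, -0.703]
force: [0.4, -0.2, -4.4]
gripper_width: 0.0587
```

Run:
```python
from h import *
plan([.57,-.007,.11],171.5)
w=snapshot("wrist");cv2.imwrite("pics/5.png",cv2.resize(w,(640,480)))
s=snapshot("side");
for t,z in [("deck",.056),("bay",0),("rack",0)]:
  for c in("wrist","side"): print(t,c,[(np.round(d["conf"],2),np.round(d["xy"]).tolist(),at(c,d["xy"],z).tolist()) for d in spot_point(c,t)[:3]])
```

```text
pos [ 0.5054 -0.3167  0.1299] jawdir -77.96 tool x [ 0.002 -0.001 -1.   ] y [ 0.209 -0.978  0.002] z [-0.978 -0.209 -0.002]
shift tool [ 0.0196 -0.2895 -0.1278] turn about tool x (down) -69.5 j [ 0.74  0.36 -0.31  1.65  0.12  1.14 -0.96] F [ 0.4 -0.2 -4.4] w 0.0587 t 5.8
deck wrist []
deck side []
bay wrist []
bay side [(np.float64(0.51), [237.0, 115.0], [0.6046, 0.2024, 0.0])]
rack wrist []
rack side []
```

View pics/5.png

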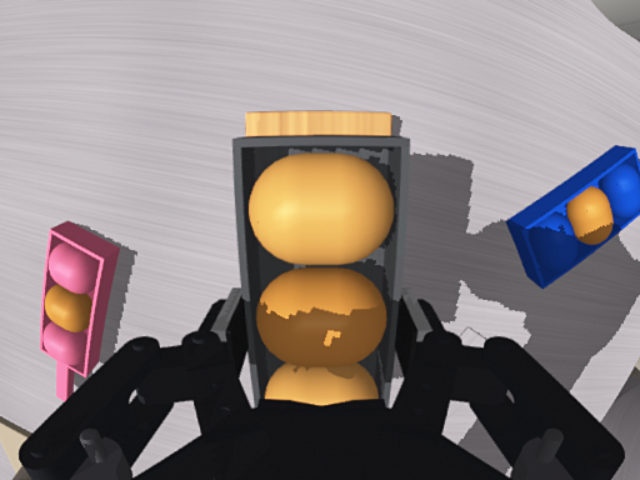

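move_arm --series "0 -0.0334 -0.0154 0;0 -0.0334 -0.0154 0;0 -0.0334 -0.0154 0;0 -0.0334 -0.0154 0;0 -0.0334 -0.0154 0;0 -0.0334 -0.0154 0;0 -0.0334 -0.0154 0;0 -0.0334 -0.0154 0"

```text
time: 7.2
tool_pos: [0.5696, -0.0282, 0.1283]
ee_rot: [0.074, 0.703, 0.074, -0.703]
force: [0.9, 0.1, -4.5]
gripper_width: 0.0586
```

move_arm --series "0 0 0 -9.9;0 0 0 -9.9;0 0 0 -9.9;0 0 0 -9.9;0 0 0 -9.9;0 0 0 -9.9;0 0 0 -9.9;0 0 0 0"

```text
time: 8.2
tool_pos: [0.5693, -0.0295, 0.1281]
ee_rot: [-0.46, -0.537, -0.461, 0.537]
force: [-1.3, 0.1, -4.5]
gripper_width: 0.0587
```

Run:
```python
from h import *
plan([.57,-.007,.11],171.5)
w=snapshot("wrist");cv2.imwrite("pics/6.png",cv2.resize(w,(800,600)))
for t,z in [("deck",.056),("bay",0),("rack",0)]:
  print(t,[(np.round(d["conf"],2),np.round(d["xy"]).tolist(),at("wrist",d["xy"],z).tolist()) for d in spot_point("wrist",t)[:3]])
c,s=np.cos(np.radians(80.6)),np.sin(np.radians(80.6))
for x,y,z in [(0,115,68),(0,-115,68),(160,115,68),(160,-115,68),(5,0,0),(5,-110,0),(148,-55,20)]:
    print(x,y,z,(proj("wrist",[.537+(c*x-s*y)/1000,.130+(s*x+c*y)/1000,z/1000])*800/512).round())
```

```text
pos [ 0.5693 -0.0295  0.1281] jawdir -8.73 tool x [-0.  0. -1.] y [ 0.988 -0.152 -0.   ] z [-0.152 -0.988 -0.   ]
shift tool [ 0.0181 -0.0028 -0.0223] turn about tool x (down) -0.2 j [ 0.51  0.37 -0.65  1.71  0.24  1.15 -0.36] F [-1.3  0.1 -4.5] w 0.0587 t 8.2
deck []
bay []
rack [(np.float64(0.92), [194.0, 17.0], [0.5356, 0.1313, 0.0])]
0 115 68 [72. 31.]
0 -115 68 [534.  -6.]
160 115 68 [ 116. -193.]
160 -115 68 [ 514. -237.]
5 0 0 [306.  20.]
5 -110 0 [495.  22.]
148 -55 20 [ 403. -185.]
```

View pics/6.png

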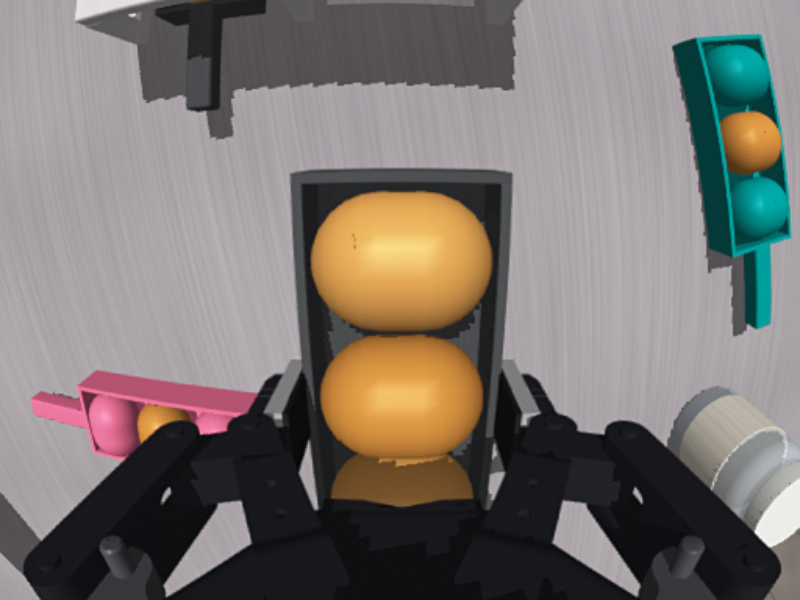

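Posts at (302,20) and (495,20) match the rack model to about 2 mm. I centre on the bay's line and lower.

move_arm --series "0.015 -0.001 -0.011 0.5;0.02 -0.002 -0.011 0;0.02 0 0 0;0.02 0 0 0;0.015 0 0 0;0.012 0 0 0;0.006 0 0 0;0.003 0 0 0"

```text
time: 9.4
tool_pos: [0.5701, -0.0072, 0.0173]
ee_rot: [0.459, 0.538, 0.458, -0.538]
force: [-0.3, -0.5, -4.3]
gripper_width: 0.059
```

move_arm --series "0.003 0 0 0;0.002 0 0 0;0.001 0 0 0;0 0 0 0"

```text
time: 9.9
tool_pos: [0.5699, -0.0072, 0.0114]
ee_rot: [0.459, 0.538, 0.458, -0.538]
force: [-0.9, 0.7, -4.0]
gripper_width: 0.0588
```

move_arm --series "0.001 0 0 0;0.001 0 0 0;0 0 0 0"

```text
time: 10.28
tool_pos: [0.5699, -0.0072, 0.0096]
ee_rot: [-0.459, -0.538, -0.458, 0.538]
force: [-1.7, -0.8, 0.3]
gripper_width: 0.0587
```

move_arm --series "0 0 0 0;0 0 0 0;0 0 0 0;0 0 0 0;0 0 0 0;0 0 0 0;0 0 0 0" --fingers -1

```text
time: 11.15
tool_pos: [0.5699, -0.0071, 0.0093]
ee_rot: [0.459, 0.538, 0.458, -0.538]
force: [0.8, -0.3, 0.2]
gripper_width: 0.0851
```

move_arm --series "-0.01 0 0 0;-0.02 0 0 0;-0.02 0 0 0;-0.03 0 0 0;-0.03 0 0 0;-0.03 0 0 0;0 0 0.055 0;0 0 0.055 0"

```text
time: 12.15
tool_pos: [0.5527, -0.1166, 0.1515]
ee_rot: [0.46, 0.538, 0.458, -0.537]
force: [0.2, -0.3, -0.7]
gripper_width: 0.0851
```

move_arm --series "0 0 0 0;0 0 0 0"

```text
time: 12.4
tool_pos: [0.5526, -0.1153, 0.1505]
ee_rot: [0.459, 0.539, 0.458, -0.538]
force: [0.5, 0.7, 0.2]
gripper_width: 0.0853
```

Run:
```python
from h import *
w=snapshot("wrist");cv2.imwrite("pics/7.png",cv2.resize(w,(800,600)))
r=np.radians(80.6);c,s=np.cos(r),np.sin(r)
for t,z in [("tray",0),("tray_handle",.02),("rack",0),("bay",0),("neighbour",0)]:
  print(t,[(np.round(d["conf"],2),np.round(d["xy"]).tolist(),at("wrist",d["xy"],z).tolist()) for d in spot_point("wrist",t)[:3]])
rects("wrist","tray",.028,2); rects("wrist","deck",.068,1)
p=np.array([.57,-.0075]); 
plan([*(p-.115*np.array([c,s])),.02],170.6)
f=lambda o,x,y,z:(proj("wrist",[o[0]+(c*x-s*y)/1000,o[1]+(s*x+c*y)/1000,z/1000])*800/512).round().tolist()
print("tray",[f(p,x,y,28) for x in(70,-70) for y in(30,-30)],f(p,-130,0,28))
print("rack",[f((.537,.13),*q) for q in [(0,115,68),(0,-115,68),(160,-115,68),(5,0,0),(5,-110,0),(5,0,56),(-52,55,28)]])
```

```text
tray [(np.float64(0.86), [112.0, 187.0], [0.39, -0.1028, 0.0]), (np.float64(0.71), [451.0, 17.0], [0.7988, 0.0357, 0.0]), (np.float64(0.66), [260.0, 65.0], [0.5717, -0.0075, 0.0])]
tray_handle [(np.float64(0.67), [256.0, 179.0], [0.5515, -0.1146, 0.02]), (np.float64(0.65), [481.0, 108.0], [0.8124, -0.0709, 0.02]), (np.float64(0.6), [30.0, 186.0], [0.2836, -0.0786, 0.02])]
rack []
bay [(np.float64(0.39), [256.0, 181.0], [0.5504, -0.1214, 0.0])]
neighbour []
wrist tray 0.93 [258.  78.] [564. -41.] [187.  61.] 81.6 [[520.0, -129.0], [580.0, -138.0], [608.0, 47.0], [547.0, 56.0]]
wrist tray 0.8 [105. 193.] [365. -98.] [ 68. 206.] 77.3 [[256.0, -108.0], [458.0, -154.0], [473.0, -87.0], [271.0, -42.0]]
wrist deck 0.16 [256. 311.] [ 476. -242.] [215.  61.] 6.7 [[366.0, -224.0], [373.0, -285.0], [586.0, -260.0], [579.0, -199.0]]
pos [ 0.5525 -0.1152  0.1493] jawdir -9.1 tool x [ 0.  0. -1.] y [ 0.987 -0.158  0.   ] z [-0.158 -0.987 -0.   ]
shift tool [ 0.1293 -0.0003  0.0059] turn about tool x (down) 0.3 j [ 0.64  0.32 -0.62  1.7   0.2   1.18 -0.18] F [ 0.6  0.2 -1.1] w 0.0854 t 12.8
tray [[351.0, -17.0], [456.0, -17.0], [350.0, 219.0], [454.0, 219.0]] [402.0, 318.0]
rack [[113.0, -90.0], [518.0, -129.0], [498.0, -285.0], [320.0, -85.0], [488.0, -83.0], [305.0, -128.0], [220.0, -16.0]]
```

View pics/7.png

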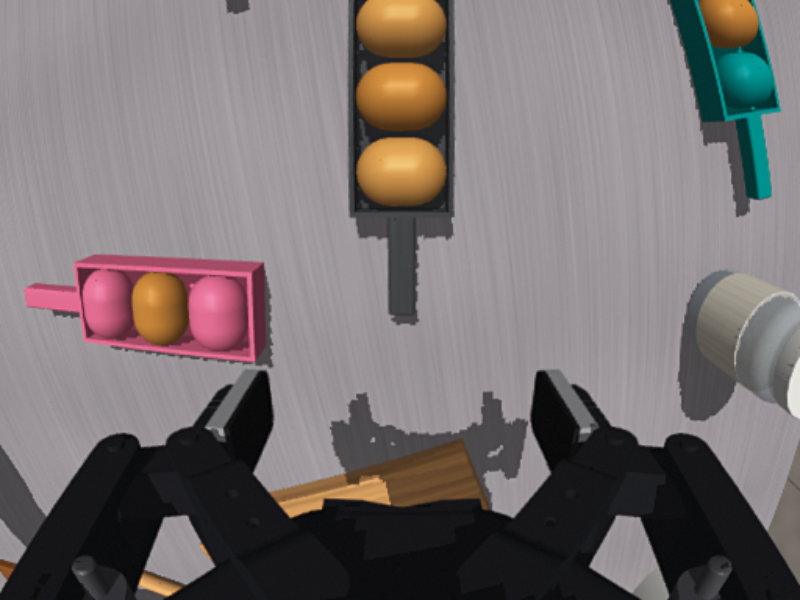

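move_arm --series "0.03 0 0.006 0;0.03 0 0 0;0.03 0 0 0;0.025 0 0 0;0.015 0 0 0;0.01 0 0 0;0.0035 0 0 0;0 0 0 0"

```text
time: 13.8
tool_pos: [0.5517, -0.1217, 0.0062]
ee_rot: [0.459, 0.538, 0.458, -0.538]
force: [0.2, 0.8, 0.7]
gripper_width: 0.0854
```

move_arm --series "0 0 0 0;0 0 0 0;0 0 0 0;0 0 0 0;0 0 0 0;0 0 0 0;0 0 0 0;0 0 0 0" --fingers 1 --newtons 40

```text
time: 14.8
tool_pos: [0.5515, -0.1217, 0.006]
ee_rot: [0.459, 0.538, 0.458, -0.538]
force: [-2.1, -0.1, 5.5]
gripper_width: 0.0149
```

Run:
```python
from h import *
w=snapshot("wrist");cv2.imwrite("pics/8.png",cv2.resize(w,(800,600)))
r=np.radians(80.6);c,s=np.cos(r),np.sin(r)
rects("wrist","tray",.028,2)
h=np.array([.537,.130])+55e-3*np.array([s,-c])+(.078-.116)*np.array([c,s])
plan([*h,.006],170.6)
f=lambda o,x,y,z:(proj("wrist",[o[0]+(c*x-s*y)/1000,o[1]+(s*x+c*y)/1000,z/1000])*800/512).round().tolist()
print("rack",[(q,f((.537,.13),*q)) for q in [(0,115,68),(0,-115,68),(160,-115,68),(0,5,0),(0,-5,0),(0,-105,0),(0,-115,0),(0,55,56),(-52,55,28)]])
```

```text
wrist tray 0.71 [ 52. 252.] [ 422. -109.] [ 74. 106.] 76.9 [[363.0, -133.0], [466.0, -157.0], [482.0, -85.0], [379.0, -61.0]]
wrist tray 0.63 [257.  95.] [559. -70.] [130.  61.] 80.8 [[518.0, -129.0], [578.0, -139.0], [599.0, -11.0], [539.0, -1.0]]
pos [ 0.5515 -0.1217  0.006 ] jawdir -9.16 tool x [ 0. -0. -1.] y [ 0.987 -0.159  0.   ] z [-0.159 -0.987  0.   ]
shift tool [-0.      0.0004 -0.208 ] turn about tool x (down) 0.2 j [ 0.6   0.5  -0.56  1.81  0.32  0.92 -0.26] F [-1.3 -0.8  6. ] w 0.015 t 14.9
rack [((0, 115, 68), [-52.0, -215.0]), ((0, -115, 68), [608.0, -341.0]), ((160, -115, 68), [536.0, -450.0]), ((0, 5, 0), [254.0, -230.0]), ((0, -5, 0), [278.0, -234.0]), ((0, -105, 0), [531.0, -232.0]), ((0, -115, 0), [555.0, -228.0]), ((0, 55, 56), [82.0, -273.0]), ((-52, 55, 28), [85.0, -145.0])]
```

View pics/8.png

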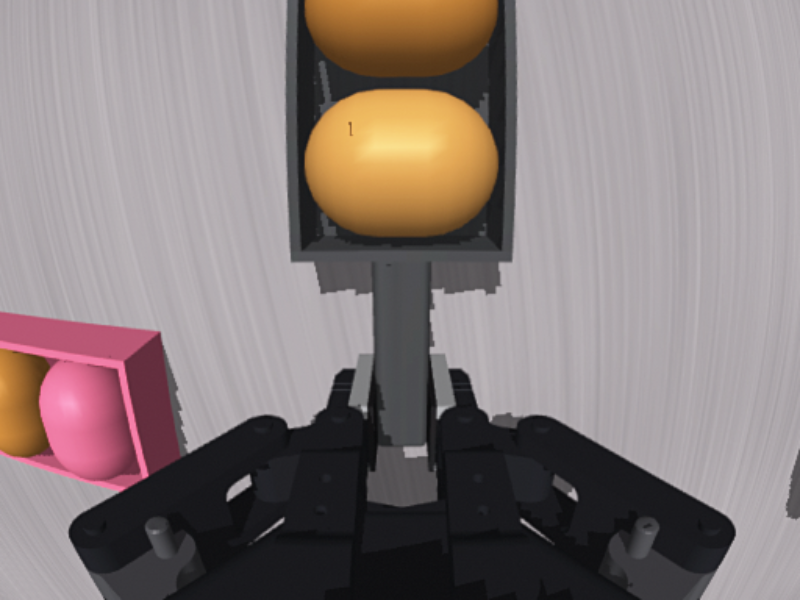

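Handle is gripped (15 mm opening). I slide in steps.

move_arm --series "-0.0005 0 -0.01 0;0 0 -0.018 0;0 0 -0.018 0;0 0 -0.018 0;0 0 -0.018 0;0 0 -0.018 0;0 0 -0.01 0;0 0 0 0"

```text
time: 15.9
tool_pos: [0.569, -0.0117, 0.0063]
ee_rot: [0.459, 0.538, 0.459, -0.538]
force: [0.3, 0.5, -1.7]
gripper_width: 0.0149
```

Run:
```python
from h import *
a=snapshot("side")
cv2.imwrite("pics/9.png",cv2.resize(a[70:210,150:300],(750,600),interpolation=2))
r=np.radians(80.6);c,s=np.cos(r),np.sin(r)
h=np.array([.537,.130])+55e-3*np.array([s,-c])+(.078-.116)*np.array([c,s])
plan([*h,.006],170.6)
```

```text
pos [ 0.5689 -0.0126  0.0062] jawdir -9.12 tool x [ 0.  0. -1.] y [ 0.987 -0.158 -0.   ] z [-0.158 -0.987 -0.   ]
shift tool [ 0.0003  0.0007 -0.0975] turn about tool x (down) 0.3 j [ 0.42  0.51 -0.58  1.8   0.34  0.93 -0.47] F [ 0.1  1.3 -2.2] w 0.015 t 15.95
```

View pics/9.png

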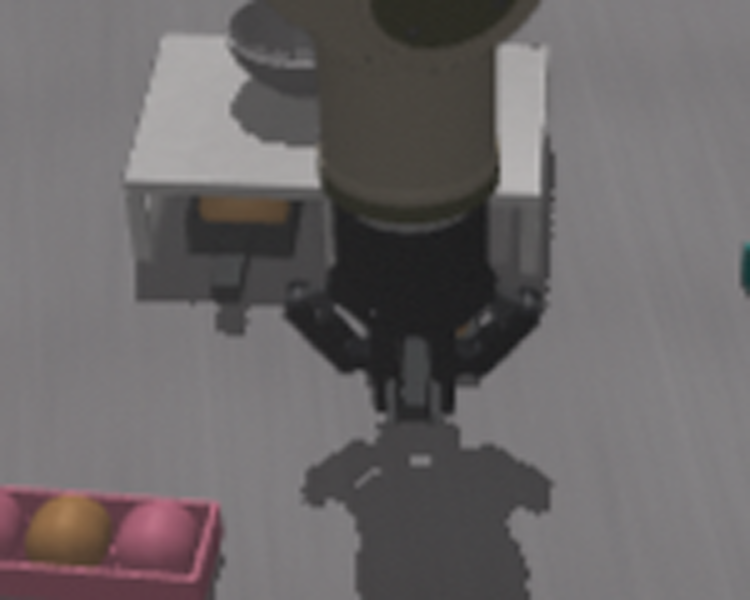

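move_arm --series "0 0 -0.012 0;0 0 -0.015 0;0 0 -0.015 0;0 0 -0.015 0;0 0 -0.012 0;0 0 -0.01 0;0 0 -0.005 0;0 0 0 0"

```text
time: 16.95
tool_pos: [0.5824, 0.0705, 0.0063]
ee_rot: [0.459, 0.538, 0.459, -0.538]
force: [-0.7, 1.4, -1.9]
gripper_width: 0.015
```

move_arm --series "0 0 -0.003 0;0 0 -0.003 0;0 0 -0.002 0;0 0 0 0"

```text
time: 17.45
tool_pos: [0.5836, 0.0781, 0.0064]
ee_rot: [0.459, 0.538, 0.459, -0.538]
force: [0.3, -0.5, -2.4]
gripper_width: 0.0151
```

move_arm --series "0 0 -0.002 0;0 0 -0.002 0;0 0 0 0"

```text
time: 17.82
tool_pos: [0.5842, 0.0821, 0.0063]
ee_rot: [0.459, 0.538, 0.459, -0.538]
force: [0.3, 0.4, -1.9]
gripper_width: 0.0149
```

move_arm --series "0 0 -0.001 0;0 0 -0.001 0;0 0 0 0"

```text
time: 18.2
tool_pos: [0.5845, 0.0838, 0.0063]
ee_rot: [0.459, 0.538, 0.458, -0.538]
force: [0.4, -0.2, -1.7]
gripper_width: 0.0145
```

move_arm --series "0 0 -0.001 0;0 0 -0.001 0;0 0 0 0"

```text
time: 18.58
tool_pos: [0.5849, 0.0859, 0.0063]
ee_rot: [0.459, 0.538, 0.459, -0.538]
force: [-0.3, -0.5, -1.4]
gripper_width: 0.0153
```

move_arm --series "0 0 -0.001 0;0 0 -0.001 0;0 0 0 0"

```text
time: 18.95
tool_pos: [0.5852, 0.0879, 0.0063]
ee_rot: [0.459, 0.538, 0.459, -0.538]
force: [-0.9, -1.1, -2.2]
gripper_width: 0.015
```

move_arm --series "0 0 -0.001 0;0 0 -0.001 0;0 0 0 0"

```text
time: 19.32
tool_pos: [0.5852, 0.0881, 0.0061]
ee_rot: [-0.459, -0.538, -0.458, 0.539]
force: [-2.0, -6.2, 0.3]
gripper_width: 0.0154
```

Run:
```python
from h import *
plan([.585,.088,.006],170.6)
w=snapshot("wrist");cv2.imwrite("pics/10.png",cv2.resize(w,(800,600)))
rects("wrist","deck",.068,1)
r=np.radians(80.6);c,s=np.cos(r),np.sin(r)
f=lambda o,x,y,z:(proj("wrist",[o[0]+(c*x-s*y)/1000,o[1]+(s*x+c*y)/1000,z/1000])*800/512).round().tolist()
print("rack",[(q,f((.537,.13),*q)) for q in [(0,0,68),(0,-55,68),(0,-105,68),(0,-115,68),(0,-5,0),(0,-105,0),(0,-55,56),(8,-85,28),(8,-25,28)]])
```

```text
pos [0.5852 0.0881 0.0061] jawdir -9.22 tool x [-0.001 -0.002 -1.   ] y [ 0.987 -0.16  -0.001] z [-0.16  -0.987  0.002]
shift tool [ 0.0001 -0.0001  0.0001] turn about tool x (down) 0.2 j [ 0.25  0.56 -0.59  1.74  0.37  0.96 -0.66] F [-2.  -6.2  0.3] w 0.0154 t 19.325
wrist deck 0.9 [225. 108.] [578. 165.] [ 81. 161.] 77.1 [[490.0, 143.0], [647.0, 107.0], [665.0, 186.0], [509.0, 223.0]]
rack [((0, 0, 68), [150.0, 362.0]), ((0, -55, 68), [410.0, 370.0]), ((0, -105, 68), [645.0, 364.0]), ((0, -115, 68), [682.0, 362.0]), ((0, -5, 0), [259.0, 278.0]), ((0, -105, 0), [552.0, 279.0]), ((0, -55, 56), [409.0, 346.0]), ((8, -85, 28), [517.0, 277.0]), ((8, -25, 28), [297.0, 277.0])]
```

View pics/10.png

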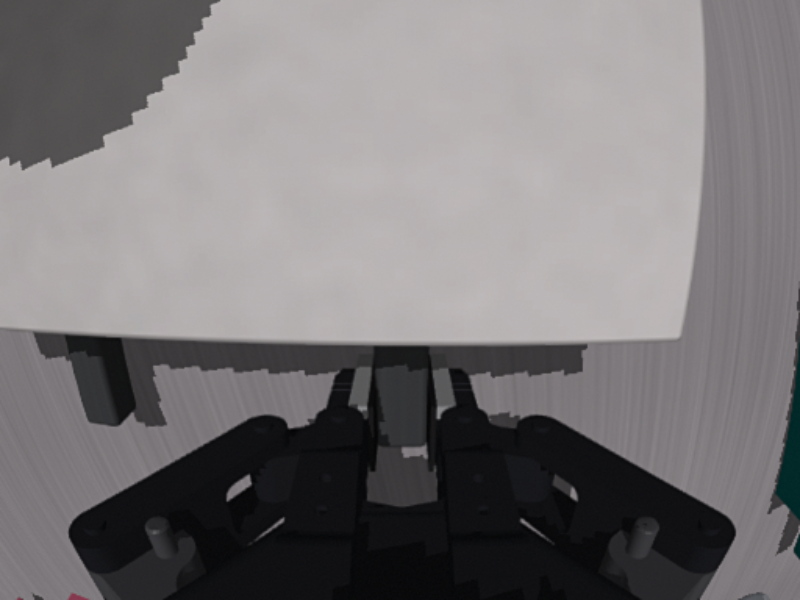

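The force rose to 6 N along the push, so the tray is against the stop. The shelf edge at row 342 shows the rack about 5 mm deeper than my model, which fits the 4.5 mm of extra travel. I release and back off.

move_arm --series "0 0 0.0005 0;0 0 0 0;0 0 0 0;0 0 0 0;0 0 0 0;0 0 0 0;0 0 0 0" --fingers -1

```text
time: 20.3
tool_pos: [0.5854, 0.0891, 0.0063]
ee_rot: [-0.459, -0.538, -0.458, 0.538]
force: [-0.2, -0.3, -0.5]
gripper_width: 0.0855
```

move_arm --series "0 0 0.01 0;0 0 0.02 0;0 0 0.03 0;0 0 0.03 0;-0.03 0 0.03 0;-0.04 0 0.03 0;-0.04 0 0.03 0;-0.03 0 0.03 0"

```text
time: 21.3
tool_pos: [0.5514, -0.121, 0.1482]
ee_rot: [0.459, 0.539, 0.457, -0.539]
force: [0.6, 0.5, -0.7]
gripper_width: 0.0856
```

move_arm --series "0 0 0.03 0;0 0 0.03 0;0 0 0 0;0 0 0 0"

```text
time: 21.8
tool_pos: [0.542, -0.1777, 0.1462]
ee_rot: [0.458, 0.538, 0.458, -0.538]
force: [-0.6, -0.0, -0.6]
gripper_width: 0.0855
```

Run:
```python
from h import *
plan([.585,.088,.006],170.6)
w=snapshot("wrist");a=snapshot("side")
cv2.imwrite("pics/11.png",np.hstack([cv2.resize(w[0:192,100:356],(400,300),interpolation=2),cv2.resize(a[70:160,150:270],(400,300),interpolation=2)]))
r=np.radians(80.6);c,s=np.cos(r),np.sin(r)
for cam in("wrist","side"):
  for t,z in [("tray",0),("tray_handle",.02),("neighbour",0),("bay",0),("bowl",.068),("jar",0),("deck",.056)]:
    print(cam,t,[(np.round(d["conf"],2),np.round(d["xy"]).tolist(),at(cam,d["xy"],z).tolist()) for d in spot_point(cam,t)[:4]])
f=lambda cam,o,x,y,z:proj(cam,[o[0]+(c*x-s*y)/1000,o[1]+(s*x+c*y)/1000,z/1000]).tolist()
o=(.538,.135)
for q in [(0,115,68),(0,-115,68),(-52,55,28),(-52,-55,28),(8,-85,28),(8,-25,28)]: 
  p,g=f("wrist",o,*q),f("side",o,*q); print(q,"w800",[round((p[0]-100)*400/256),round(p[1]*300/192)],"s",[round((g[0]-150)*400/120+400),round((g[1]-70)*300/90)])
```

```text
pos [ 0.542  -0.1777  0.1462] jawdir -9.19 tool x [-0.  0. -1.] y [ 0.987 -0.16  -0.   ] z [-0.16  -0.987 -0.   ]
shift tool [ 0.1403  0.     -0.2691] turn about tool x (down) 0.2 j [ 0.72  0.33 -0.58  1.69  0.2   1.18 -0.07] F [-0.6 -0.  -0.6] w 0.0855 t 21.8
wrist tray [(np.float64(0.16), [242.0, 290.0], [0.5022, -0.3124, 0.0])]
wrist tray_handle [(np.float64(0.97), [488.0, 56.0], [0.817, -0.0739, 0.02]), (np.float64(0.72), [19.0, 136.0], [0.2796, -0.0798, 0.02])]
wrist neighbour []
wrist bay []
wrist bowl []
wrist jar [(np.float64(0.66), [467.0, 149.0], [0.7919, -0.182, 0.0])]
wrist deck []
side tray [(np.float64(0.94), [258.0, 359.0], [0.5702, -0.5352, 0.0]), (np.float64(0.89), [318.0, 148.0], [0.8147, 0.0409, -0.0]), (np.float64(0.78), [165.0, 200.0], [0.3915, -0.1044, -0.0]), (np.float64(0.57), [238.0, 114.0], [0.6089, 0.2093, -0.0])]
side tray_handle [(np.float64(0.98), [118.0, 194.0], [0.2796, -0.0903, 0.02]), (np.float64(0.82), [330.0, 170.0], [0.8199, -0.0667, 0.02]), (np.float64(0.55), [236.0, 137.0], [0.5906, 0.0872, 0.02])]
side neighbour [(np.float64(0.85), [202.0, 115.0], [0.5006, 0.2129, -0.0])]
side bay [(np.float64(0.55), [239.0, 116.0], [0.6095, 0.1982, 0.0])]
side bowl [(np.float64(0.59), [213.0, 88.0], [0.5401, 0.2515, 0.068])]
side jar [(np.float64(0.67), [332.0, 213.0], [0.7994, -0.1908, 0.0])]
side deck [(np.float64(0.64), [236.0, 134.0], [0.587, 0.0581, 0.056])]
(0, 115, 68) w800 [-27, -174] s [479, 140]
(0, -115, 68) w800 [355, -213] s [757, 150]
(-52, 55, 28) w800 [71, -109] s [547, 221]
(-52, -55, 28) w800 [248, -125] s [681, 226]
(8, -85, 28) w800 [295, -188] s [721, 180]
(8, -25, 28) w800 [201, -189] s [650, 177]
```

View pics/11.png

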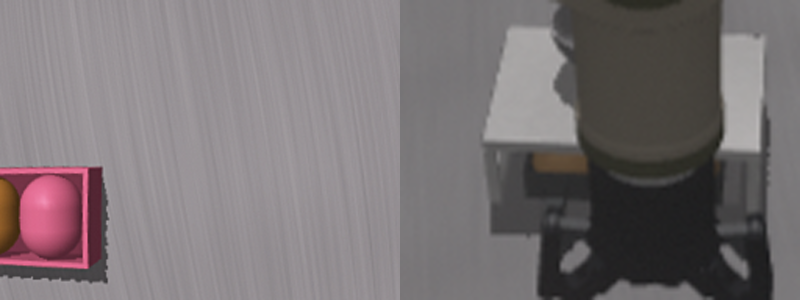

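The arm blocks the view, so I move it aside for one clear look.

move_arm --series "-0.01 0.02 0.03 0;0 0.02 0.04 0;0 0.02 0.04 0;0 0.02 0.04 0;0 0.02 0.04 0;0 0.02 0.04 0;0 0 0 0;0 0 0 0"

```text
time: 23.6
tool_pos: [0.6244, -0.4228, 0.1559]
ee_rot: [0.458, 0.538, 0.459, -0.538]
force: [-0.8, 1.0, 0.4]
gripper_width: 0.0857
```

Run:
```python
from h import *
b=snapshot("top");a=snapshot("side")
cv2.imwrite("pics/12.png",np.hstack([cv2.resize(a[70:160,150:270],(480,360),interpolation=2),cv2.resize(b[150:260,110:210],(320,360),interpolation=2)]))
r=np.radians(80.6);c,s=np.cos(r),np.sin(r)
for cam in("top","side"):
  for t,z in [("tray",0),("tray_handle",.02),("neighbour",0),("bay",0),("bowl",.068),("jar",0)]:
    print(cam,t,[(np.round(d["conf"],2),np.round(d["xy"]).tolist(),at(cam,d["xy"],z).tolist()) for d in spot_point(cam,t)[:5] if cam=="side" or 1])
f=lambda cam,o,x,y,z:proj(cam,[o[0]+(c*x-s*y)/1000,o[1]+(s*x+c*y)/1000,z/1000]).tolist()
o=(.538,.135)
for q in [(0,115,68),(0,-115,68),(-52,55,28),(-52,-55,28),(8,-85,28),(8,-25,28),(8,-55,0)]: 
  p,g=f("top",o,*q),f("side",o,*q); print(q,"t",[round((p[0]-110)*3.2+480),round((p[1]-150)*360/110)],"s",[round((g[0]-150)*4),round((g[1]-70)*4)])
```

```text
top tray [(np.float64(0.96), [214.0, 124.0], [0.8114, 0.031, 0.0]), (np.float64(0.92), [258.0, 256.0], [0.385, -0.1123, 0.0])]
top tray_handle [(np.float64(0.65), [244.0, 120.0], [0.8153, -0.0684, 0.02]), (np.float64(0.56), [248.0, 291.0], [0.2829, -0.0839, 0.02]), (np.float64(0.42), [194.0, 190.0], [0.5879, 0.0878, 0.02])]
top neighbour [(np.float64(0.53), [179.0, 209.0], [0.5315, 0.1361, 0.0])]
top bay []
top bowl [(np.float64(0.81), [142.0, 208.0], [0.527, 0.2313, 0.068])]
top jar [(np.float64(0.81), [283.0, 128.0], [0.7936, -0.1922, 0.0])]
side tray [(np.float64(0.78), [164.0, 201.0], [0.3888, -0.1087, -0.0]), (np.float64(0.63), [315.0, 148.0], [0.8061, 0.0418, 0.0]), (np.float64(0.59), [253.0, 358.0], [0.5597, -0.5327, 0.0])]
side tray_handle [(np.float64(0.6), [119.0, 191.0], [0.2815, -0.0799, 0.02]), (np.float64(0.53), [332.0, 169.0], [0.8255, -0.0644, 0.02])]
side neighbour [(np.float64(0.53), [201.0, 114.0], [0.4999, 0.2203, 0.0])]
side bay []
side bowl []
side jar [(np.float64(0.82), [329.0, 212.0], [0.7913, -0.1879, 0.0])]
(0, 115, 68) t [660, 302] s [94, 168]
(0, -115, 68) t [710, 55] s [429, 180]
(-52, 55, 28) t [737, 249] s [177, 265]
(-52, -55, 28) t [759, 134] s [337, 272]
(8, -85, 28) t [705, 93] s [385, 216]
(8, -25, 28) t [692, 155] s [300, 212]
(8, -55, 0) t [705, 129] s [343, 244]
```

View pics/12.png

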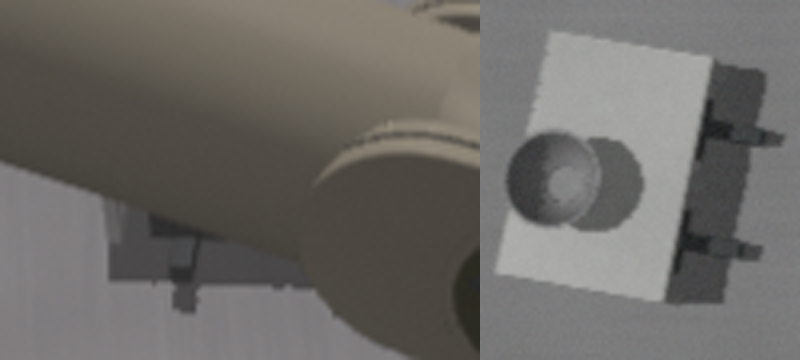

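The top view shows both handles out equally and parallel, with ends at (783,139) and (762,253) along the shelf edge's slope. The bowl has not moved. I hand in.

```bash
python3 -c "
from station import *
print(order.sign_off())"
```

```text
the job is handed in; nothing more can be done
None
```

The tray is in the empty bay against the stop rail, handle out. I handed the job in at about 24 s of the 53 s allowed; no verdict was reported.

**What I did:** I gripped the tray across its long sides and lifted it off the board. I set it down about 130 mm in front of the rack on the bay's middle line and let go. I then took the handle and slid it in until the push force rose to about 6 N, released, and backed well away.

**Last checks:**
- **Home and straight:** in the top view both handles stick out equally and parallel to each other, and the near ends of both pans are at the same depth.
- **Bowl and jar:** the bowl was at the same pixels as at the start. The jar's detected position differed by about 1 cm from the top camera but 2 mm from the side camera. I took that as detection noise, as nothing went near it.
- **Disagreement on depth:** the tray travelled about 4.5 mm further than my first rack estimate. The wrist picture showed the rack about 5 mm deeper than I had measured, which agrees.
- **Views that failed:** the arm hid the rack from the side camera in the last look, so the final check rests on the top view and the contact force.
- **Pictures:** I viewed 12, two over the budget of 10.

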